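Reset a tripped feeder lever on a robotics bench power box

TASK

One of the three breaker levers on the bench's power box has tripped and stands about half-way, upright. Reset it: pull that lever all the way back to off, on the robot's side, until its collar drops behind the gate tooth, then lift the collar by its ring to clear the tooth and throw the lever fully on, away from the robot, leaving the collar down. Leave the other two levers, one on and one off, as they are, and do not disturb the things lying on the bench.

Things in the scene. Friction and masses are not known exactly. Their poses are not given: they have to be found in the camera images.
- power_box: Grey steel enclosure fixed to the desk, 210 mm (x, front to back) x 380 mm (y) x 70 mm high; place and yaw vary. Origin: centre of its underside; x points away from the robot (towards on). On top stand three alike breakers, 115 mm apart along y (at -115, 0, +115 mm); which one stands where varies.
- breaker_a: The TRIPPED breaker: black case 150 mm (x) x 78 mm (y), grey cover whose top is 110 mm over the desk. Origin: centre of its underside, on the box's top (70 mm up); x points towards on. A white bar marks the on end of the cover, a white ring the off end (robot's side). The two neighbours look the same.
- pivot_a (a point): TRIPPED breaker: point on its lever's hinge axis, midway between the two steel cheeks, 105 mm over the desk. x towards on, y along the hinge axis, z up. The cheeks are half-discs, 50 mm radius, 7 mm thick, centred 17 mm either side. The lever is a steel rod, 12 mm diameter, with collar and knob on it, 146 mm long from the axis.
- gate_a (a point): TRIPPED breaker: top of its gate teeth (one on each cheek; this point midway between them), 58.5 mm from the hinge axis and 0.40 rad to the off side. Steep on the off side, sloped 45 degrees on the other: when the lever is pulled to off the collar rides over by itself (about 3 to 4 N at the knob) and drops; to come back it must be lifted.
- lever_a (a joint): TRIPPED lever's angle from upright, rad: + leans to on (away from the robot), - to off. Stops at -0.5 and +0.5. Starts between -0.09 and +0.10. Light friction: stays put near upright, falls over to its stop when leaning more. While tripped it meets a hard stop at about +0.13; pulling it below -0.45 sets the latch inside again, then it can go to +0.5.
- collar_a (a joint): Lift of the TRIPPED lever's collar along the rod, m: 0 down (sprung), 0.013 its stop; lifting takes 4 to 7 N. With the lever below about -0.45 it drops to 0 behind the teeth and locks the lever (-0.50 to -0.46). Lifted 0.008 or more (best 0.010 to 0.012) the lever can leave off; past -0.2 the collar may be let go.
- ring_a (a point): Centre of the finger ring of the TRIPPED lever's collar: knurled aluminium cylinder round the rod, 36 mm diameter, 16 mm long, its centre 94 mm from the hinge axis when down. z outward along the rod, y along the hinge axis. Below it a 20 mm diameter sleeve and two 6 mm square legs (at its +y and -y sides) reach down to the cheeks.
- knob_a (a point): Centre of the TRIPPED lever's black hand knob on the rod's end: 30 mm diameter, 24 mm long (122 to 146 mm from the hinge axis, this point at 134). z outward along the rod. Ring top to knob underside: 20 mm of bare rod. The ring rises 7 mm by itself when riding over the teeth (13 mm at most): keep its way free when pulling to off.
- lever_b (a joint): Angle of the neighbour breaker's lever that is on (about +0.5); same form, leave it there.
- knob_b (a point): Centre of the knob of the lever that is on, same form as knob_a.
- lever_c (a joint): Angle of the neighbour breaker's lever that is switched off (about -0.5, its collar down); same form, leave it there.
- knob_c (a point): Centre of the knob of the lever that is off, same form as knob_a.
- multimeter: Bystander: grey hand-held multimeter lying face up on the desk beside the power box, 150 x 78 x 34 mm (47 mm at its dial); origin: centre of its underside, x its length. Leave alone.
- screwdriver: Bystander: screwdriver, 190 mm long, lying on the desk on the other side of the power box; x its length. Leave alone.
- servo_bracket: Bystander: aluminium U bracket standing on the desk beyond the power box, 60 x 90 x 64 mm; origin: centre of its underside. Leave alone.

How it is judged:
By the outcome, as a careful person would: the job done as asked, in the order asked, and still so for the second after the job is handed in, with the robot touching nothing.
It also fails if it takes over 48 s, if anything falls off the work surface, if the arm or the gripper's body presses on something with over 40 N, if the wrist force passes 120 N, or if a joint passes its speed limit or range.

ROBOT

A 6-joint arm with a two-finger parallel gripper is mounted at the origin on the work surface. World frame = base frame: x ahead of the robot, y to its left, z up, the work surface at z = 0. Lengths are in m, angles in rad, forces in N, time in s.
With the tool pointing down it reaches from about 0.35 to 0.775 m from the base axis. Payload 7.3 kg.
Tool frame: the origin (TCP) lies at the very end of the fingers, on their centre line; the grasp point (between the pads) lies 19 mm behind it; z points along the fingers, y is the line along which they close (so a half turn about z gives the same grasp; the last joint's range is limited). The gripper opens to 92 mm and grips with 3 to 60 N. Pads are 19 mm wide; open, the fingers measure 130 mm over their backs; the gripper's body (75 mm by 190 mm) begins 47 mm behind the grasp point.
Start: joints at [-1.388, 0.342, 1.524, -0, 1.275, -0.146], TCP at [0.17, -0.497, 0.227] pointing down, gripper open.
Joint ranges: [-2.53, 2.53], [-0.77, 2.02], [0.04, 2.7], [-1, 4.14], [0.28, 2.66], [-3.11, 3.11]. Speed limits (rad/s): [2.57, 2.57, 3.14, 3.14, 3.14, 3.14].

INTERFACE

Orientations are given as [roll, pitch, yaw] about the fixed x, y, z axes, in that order (R = Rz(yaw) Ry(pitch) Rx(roll)).
In Python, from cell import robot gives the robot as it stands. The module is installed in compiled form; this text tells all that it offers.
- The arm moves only by the tool arm_command, never from a script. Its argument "moves" is a list of rows, each a list of 3 entries, a list of its own where there are three numbers: the shift along the tool's x, y, z in m, then the turn, a rotation vector about the tool's x, y, z in rad, then the finger opening in m, from 0 to 0.0918. In form: [[[dx, dy, dz], [ax, ay, az], claw], ...]. A call has exactly 5 rows; each row is the pose to reach, as a shift and turn from the pose commanded when the call began, along the tool's axes at that moment; what a row does not reach only later rows make up. A row lasts 1/10 s, in which the tool goes at most 50 mm and 8.59 degrees, less where a joint would pass 70% of its speed; a pose out of reach is approached as far as the arm can. A call with a gripper value outside its range is refused whole. The fingers move at their own pace and stop on an object; "squeeze" is the grip in N (left out, the last holds). Time passes only in rows, so rows that repeat a pose let the fingers close, or fill a call up. It gives the time, the measured TCP pose, the force, the opening and the grip force at its end, in the units of the state.
- robot.observe(): the state, without advancing time (a new reading comes with each control period).
- robot.read_camera(name): name is "scene" or "top"; returns the picture (400x640x3 uint8, red, green, blue); there is no depth.
- robot.camera_model(name): a dict with "fx", "fy", "cx", "cy" (pixels), "k1" (the pictures are not rectified: a ray, as slopes to the right and down, at radius r is drawn at 1 + k1 r^2 times it, then the intrinsics apply), "R" (3x3) and "t" (3): a world point X has camera coordinates R X + t. Camera axes: x right, y down, z forward; pixel columns grow to the right and rows downward; lengths in m; the calibration is good to about 2 mm. A picture is of the moment at which its call begins. camera_model takes no time and is no camera call.
- robot.hand_in(): hands the job in; it is judged then, once.
The state is a dict: "time": time; "qpos": joint angles; "qvel": joint speeds; "joint_efforts": joint torques, N m; "tool_pos": TCP position; "tool_rot": TCP orientation; "contact_force": force on the tool from outside, world axes, zero at the start; "torque": the same for the moment, N m; "opening": finger opening in m; "grip_force": force on a finger pad.
Only numpy, scipy, OpenCV 4.12 (cv2) and the standard library are available. Lean on these libraries where they do the work, as an engineer would, in place of code of your own. Each camera call takes 0.05 s, during which the arm holds its last target. There are 200 camera calls.

## Working session

There is one attempt and no reset: what is moved stays moved. The work goes in short steps, Python scripts to look and compute and a tool call to move; the robot and the scene stay as the last step left them, time stands still between calls to the robot, and variables do not carry over. Pictures are saved under pics/ and viewed, at most 10 in all, crops included, and the job is handed in when it is done.

Besides the shell and the picture viewer there is one more tool, called after ">>>" by a JSON object that holds its "method" and its "body". arm_command: Moves the arm, as the interface text tells. Its arguments: {"type":"object","properties":{"moves":{"type":"array"},"squeeze":{"type":"number"}},"required":["moves"]}

```bash
mkdir -p pics; python3 - <<'E'
from cell import robot
import cv2
for n in ("scene","top"):
    im=robot.read_camera(n); cv2.imwrite(f"pics/{n}0.png",im[:,:,::-1])
    m=robot.camera_model(n); print(n,m)
s=robot.observe(); print(s['time'],s['tool_pos'],s['tool_rot'])
E
```

```text
scene {'fx': 453.5130984344531, 'fy': 453.5130984344531, 'cx': 315.9254044678227, 'cy': 193.98685988726797, 'k1': -0.1076618413840752, 'R': array([[ 0.34186292,  0.93957608, -0.01807042],
       [ 0.55288412, -0.21664036, -0.80460307],
       [-0.75990058,  0.26507311, -0.593538  ]]), 't': array([-0.23572052, -0.23246683,  1.75172951])}
top {'fx': 472.35832933313634, 'fy': 472.35832933313634, 'cx': 324.4689159503964, 'cy': 206.2112162567085, 'k1': -0.13122308740630714, 'R': array([[-0.01006609, -0.99994043, -0.00421983],
       [-0.99755019,  0.010334  , -0.06918684],
       [ 0.06922633,  0.00351305, -0.99759479]]), 't': array([0.00838857, 0.65810293, 1.36077166])}
0.1 [ 0.16947552 -0.49651971  0.22613498] [-3.14026908e+00 -1.78583410e-04  3.28777584e-01]
```

View pics/scene0.png

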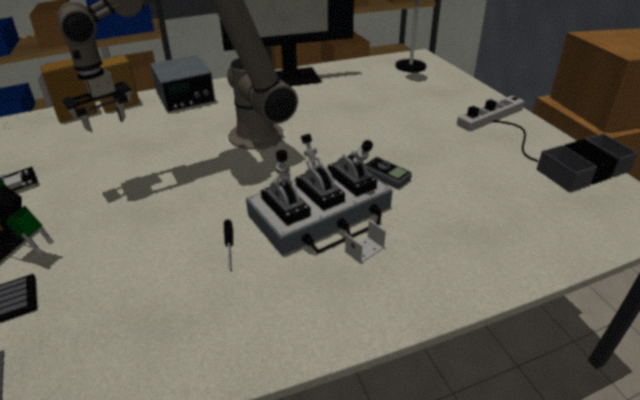

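View pics/top0.png

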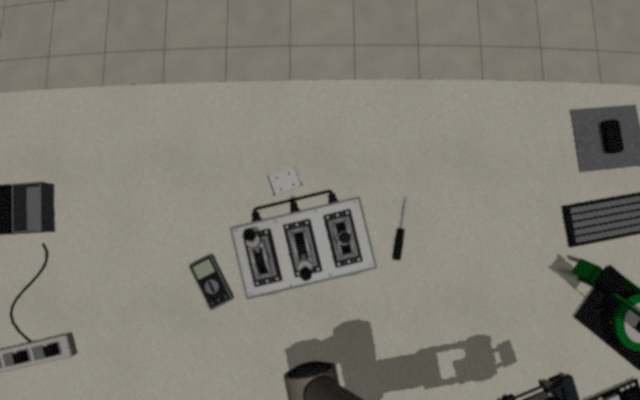

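The top view shows the box centred near (303,247). The left lever is on (knob at 250,235), the middle one is off (305,272), and the right one is tripped (344,238). I'll take enlarged crops next to get precise pixels.

```bash
cat > h.py <<'E'
import numpy as np, cv2
from cell import robot
def ray(n,uv):
    m=robot.camera_model(n); K=np.array([[m['fx'],0,m['cx']],[0,m['fy'],m['cy']],[0,0,1.]])
    p=cv2.undistortPoints(np.array([[uv]],float),K,np.array([m['k1'],0,0,0.]))[0,0]
    R=np.array(m['R']);return -R.T@m['t'], R.T@np.array([p[0],p[1],1])
def onz(n,uv,z):
    c,d=ray(n,uv); return c+d*(z-c[2])/d[2]
def tri(a,b):
    (c1,d1),(c2,d2)=ray("top",a),ray("scene",b)
    s=np.linalg.lstsq(np.c_[d1,-d2],c2-c1,rcond=None)[0]
    p,q=c1+s[0]*d1,c2+s[1]*d2; return (p+q)/2,np.linalg.norm(p-q)
def proj(n,X):
    m=robot.camera_model(n); K=np.array([[m['fx'],0,m['cx']],[0,m['fy'],m['cy']],[0,0,1.]])
    return cv2.projectPoints(np.array([X],float),cv2.Rodrigues(np.array(m['R']))[0],np.array(m['t']),K,np.array([m['k1'],0,0,0.]))[0][0,0]
E
python3 - <<'E'
import cv2,numpy as np
a=cv2.imread("pics/top0.png")[190:305,225:385]; b=cv2.imread("pics/scene0.png")[130:250,240:400]
a=cv2.convertScaleAbs(a,alpha=1.5);b=cv2.convertScaleAbs(b,alpha=1.8)
cv2.imwrite("pics/c_top.png",cv2.resize(a,None,fx=5,fy=5,interpolation=cv2.INTER_CUBIC))
cv2.imwrite("pics/c_sc.png",cv2.resize(b,None,fx=5,fy=5,interpolation=cv2.INTER_CUBIC)[:600])
im=cv2.imread("pics/top0.png"); g=cv2.cvtColor(im,cv2.COLOR_BGR2HSV)
print(im[247,238],im[290,260],im[300,300],im[210,368],im[190,200])
E
```

```text
[136 138 141] [141 145 146] [125 137 140] [131 141 144] [128 139 143]
```

View pics/c_top.png

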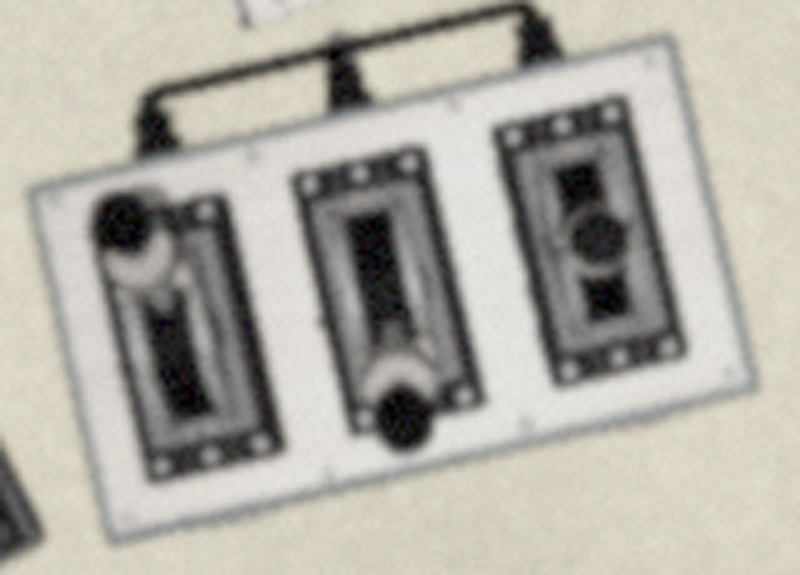

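View pics/c_sc.png

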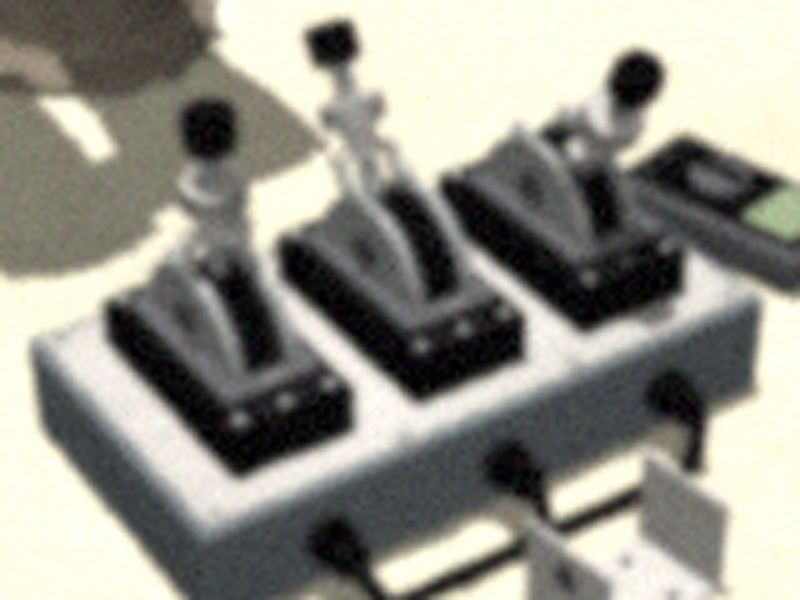

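The top crop shows the box corners at (32,188), (670,38), (755,385) and (113,543), with knob a at (598,238). In the scene crop knob a is at (209,128), c at (333,43) and b at (636,78).

```bash
python3 - <<'E'
from h import *
T=lambda p:((p[0]+.5)/5-.5+225,(p[1]+.5)/5-.5+190)
S=lambda p:((p[0]+.5)/5-.5+240,(p[1]+.5)/5-.5+130)
c=[onz("top",T(p),.07)[:2] for p in [(32,188),(670,38),(755,385),(113,543)]]
for q in c: print(q.round(4))
TL,TR,BR,BL=c
print("len",*[np.linalg.norm(a-b).round(4) for a,b in [(TL,TR),(TR,BR),(BR,BL),(BL,TL)]])
ex=(TL-BL+TR-BR); ey=(TL-TR+BL-BR); y1=np.arctan2(ex[1],ex[0]); y2=np.arctan2(-ey[0],ey[1]); print("yaw",y1,y2)
ce=sum(c)/4; yaw=(y1+2*y2)/3; print("centre",ce)
X=np.array([np.cos(yaw),np.sin(yaw)]);Y=np.array([-X[1],X[0]])
for n,t,s in [("a",(598,238),(209,128)),("b",(124,222),(636,78)),("c",(404,418),(333,43))]:
    p,e=tri(T(t),S(s)); d=p[:2]-ce; print(n,p.round(4),"gap",round(e,4),"box",(d@X).round(4),(d@Y).round(4),"angle",np.arctan2(d@X,p[2]-.105).round(3),np.hypot(d@X,p[2]-.105).round(4))
# breaker cover corners white dots check: case corners a at z=.11?
for n,q in [("a",[(497,130),(625,100),(685,350),(558,382)]),("c",[(295,178),(423,150),(482,402),(350,432)])]:
    m=np.mean([onz("top",T(p),.105)[:2] for p in q],0); d=m-ce; print(n,"case centre",m,d@X,d@Y)
E
```

```text
[0.5979 0.2674]
[ 0.6795 -0.0955]
[ 0.4831 -0.1406]
[0.3974 0.2218]
len 0.3719 0.2015 0.3724 0.2057
yaw 0.22469449374251438 0.2266967394783192
centre [0.53946938 0.0632635 ]
a [ 0.5664 -0.0462  0.2371] gap 0.0015 box 0.0017 -0.1128 angle 0.013 0.1321
b [0.577  0.1913 0.221 ] gap 0.0027 box 0.0652 0.1164 angle 0.512 0.1331
c [0.4778 0.0511 0.2203] gap 0.002 box -0.0628 0.002 angle -0.499 0.1313
a case centre [ 0.56547456 -0.04818006] 0.00036813503100833925 -0.11443689322766702
c case centre [0.53917782 0.06393938] -0.0001326744051651028 0.0007240212800357173
```

Breaker a is tripped, with its lever near +0.01. Box yaw is about 0.226 and pivot a is at (0.5654, -0.048, 0.105). Next I'll write a planner helper that gives shifts in the tool's axes.

```bash
cat >> h.py <<'E'
from scipy.spatial.transform import Rotation as Ro
P=np.array([.5654,-.048,.105]); YAW=.226
X=np.array([np.cos(YAW),np.sin(YAW),0]);Y=np.array([-X[1],X[0],0]);Z=np.array([0,0,1.])
def pose(th,r,along=0,tilt=None):
    """TCP at radius r, lever angle th; tool tilt defaults to th"""
    u=np.sin(th)*X+np.cos(th)*Z; t=th if tilt is None else tilt
    z=-(np.sin(t)*X+np.cos(t)*Z); return P+r*u+along*Y, Ro.from_matrix(np.c_[np.cross(-Y,z),-Y,z])
def state():
    s=robot.observe(); p=np.array(s['tool_pos']); R=Ro.from_euler('xyz',s['tool_rot'])
    d=p-P; u=-R.apply([0,0,1])
    print("t",round(s['time'],2),"pos",p.round(4),"open",round(s['opening'],4),"grip",round(s['grip_force'],1),"F",np.round(s['contact_force'],1))
    print("  th %.3f r %.4f along %.4f tilt %.3f"%(np.arctan2(d@X,d[2]),np.hypot(d@X,d[2]),d@Y,np.arctan2(u@X,u[2])),"q",np.round(s['qpos'],2))
    return p,R
def rows(*targets,base=None):
    p0,R0=state()
    if base is not None: p0,R0=pose(*base)
    for t in targets:
        p,R=pose(*t); print([list(map(float,R0.inv().apply(p-p0).round(4))),list(map(float,(R0.inv()*R).as_rotvec().round(3)))])
E
python3 -c "
from h import *
rows((.013,.20))"
```

```text
t 0.1 pos [ 0.1695 -0.4965  0.2261] open 0.0913 grip 0.0 F [ 0.  -0.2 -0.5]
  th -1.327 r 0.5012 along -0.3484 tilt -0.000 q [-1.39  0.34  1.52 -0.    1.28 -0.15]
[[0.5221, -0.2965, -0.0784], [-0.001, -0.013, 0.103]]
```

>>> {"method": "arm_command", "body": {"moves": [[[0.043,-0.025,-0.03],[0,0,0.02],0.055],[[0.085,-0.048,-0.05],[0,0,0.04],0.055],[[0.128,-0.073,-0.07],[0,0,0.06],0.055],[[0.17,-0.097,-0.078],[0,0,0.08],0.055],[[0.213,-0.121,-0.078],[0,0,0.1],0.055]]}}

```text
time: 0.6
tool_pos: [0.3256, -0.3208, 0.3055]
tool_rot: [3.139, -0.001, 0.227]
contact_force: [0.6, -0.7, -0.6]
opening: 0.0577
grip_force: 0.0
```

```bash
python3 -c "
from h import *
rows((.013,.20))"
```

```text
t 0.6 pos [ 0.3256 -0.3208  0.3055] open 0.0577 grip 0.0 F [ 0.6 -0.7 -0.6]
  th -0.974 r 0.3566 along -0.2122 tilt -0.001 q [-0.95  0.16  1.55  0.    1.43  0.4 ]
[[0.2977, -0.2118, 0.0003], [0.002, -0.014, 0.001]]
```

>>> {"method": "arm_command", "body": {"moves": [[[0.04,-0.028,0],[0,0,0],0.055],[[0.08,-0.057,0],[0,0,0],0.055],[[0.12,-0.085,0],[0,0,0],0.055],[[0.16,-0.114,0],[0,0,0],0.055],[[0.2,-0.142,0],[0,0,0],0.055]]}}

```text
time: 1.1
tool_pos: [0.488, -0.1364, 0.3041]
tool_rot: [-3.142, 0.0, 0.229]
contact_force: [0.0, -0.5, -0.2]
opening: 0.055
grip_force: 0.0
```

>>> {"method": "arm_command", "body": {"moves": [[[0.04,-0.028,0],[0,0,0],0.055],[[0.075,-0.054,0],[0,0,0],0.055],[[0.096,-0.069,0],[0,-0.013,0],0.055],[[0.098,-0.07,0],[0,-0.013,0],0.055],[[0.098,-0.07,0],[0,-0.013,0],0.055]]}}

```text
time: 1.6
tool_pos: [0.5666, -0.0476, 0.3034]
tool_rot: [-3.141, 0.015, 0.23]
contact_force: [0.9, -0.8, -0.3]
opening: 0.055
grip_force: 0.0
```

```bash
python3 -c "
from h import *
rows((.013,.124))
for n in ('scene','top'):
    im=robot.read_camera(n); u,v=proj(n,P+[0,0,.12]).astype(int); c=im[v-50:v+50,u-50:u+50,::-1]
    cv2.imwrite('pics/s1_%s.png'%n,cv2.resize(cv2.convertScaleAbs(c,alpha=1.6),None,fx=4,fy=4,interpolation=cv2.INTER_CUBIC)); print(n,u,v)
cv2.imwrite('pics/s1.png',np.hstack([cv2.imread('pics/s1_scene.png'),cv2.imread('pics/s1_top.png')]))
"
```

```text
t 1.6 pos [ 0.5666 -0.0476  0.3034] open 0.055 grip 0.0 F [ 0.9 -0.8 -0.3]
  th 0.006 r 0.1984 along 0.0001 tilt 0.015 q [-0.22  0.39  1.24 -0.01  1.52  1.13]
[[0.0014, 0.0002, 0.0744], [-0.0, 0.002, 0.004]]
scene 280 159
top 344 237
```

View pics/s1.png

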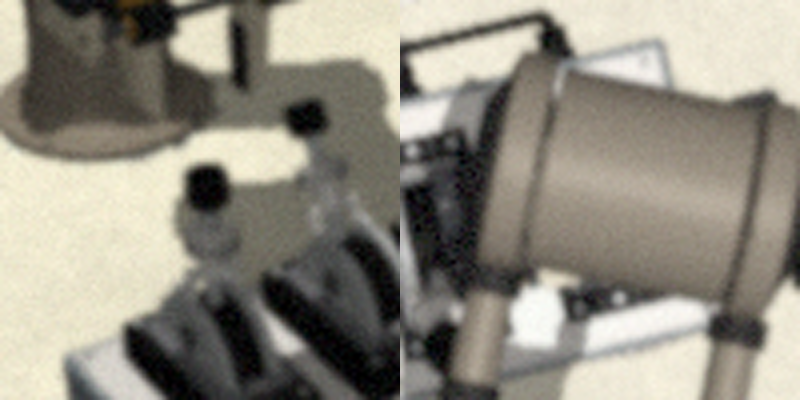

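The scene crop shows the two fingers straddling the knob (207,188) from above. I'll lower and grip the knob.

>>> {"method": "arm_command", "body": {"moves": [[[0,0,0.02],[0,0,0],0.055],[[0.001,0,0.04],[0,0,0],0.055],[[0.001,0,0.06],[0,0,0],0.055],[[0.001,0,0.077],[0,0,0],0.055],[[0.001,0,0.077],[0,0,0],0.055]]}}

```text
time: 2.2
tool_pos: [0.5647, -0.049, 0.2253]
tool_rot: [-3.14, 0.017, 0.227]
contact_force: [0.3, 0.2, 0.3]
opening: 0.055
grip_force: 0.0
```

>>> {"method": "arm_command", "body": {"moves": [[[0,0,0],[0,0,0],0.03],[[0,0,0],[0,0,0],0.02],[[0,0,0],[0,0,0],0.015],[[0,0,0],[0,0,0],0.015],[[0,0,0],[0,0,0],0.015]], "squeeze": 15}}

```text
time: 2.7
tool_pos: [0.5666, -0.0462, 0.2283]
tool_rot: [-3.139, 0.012, 0.229]
contact_force: [-2.3, 6.3, 3.6]
opening: 0.0296
grip_force: 15.0
```

```bash
python3 -c "
from h import *
b=(.013,.122)
rows(*[(t,.122) for t in (-.05,-.15,-.25,-.35,-.43,-.48,-.51)],base=b)"
```

```text
t 2.7 pos [ 0.5666 -0.0462  0.2283] open 0.0296 grip 15.0 F [-2.3  6.3  3.6]
  th 0.013 r 0.1233 along 0.0015 tilt 0.012 q [-0.21  0.43  1.39 -0.    1.34  1.13]
[[-0.0077, -0.0, 0.0002], [0.0, 0.063, 0.0]]
[[-0.0198, -0.0, 0.0016], [0.0, 0.163, -0.0]]
[[-0.0317, 0.0, 0.0042], [0.0, 0.263, -0.0]]
[[-0.0433, -0.0, 0.008], [0.0, 0.363, -0.0]]
[[-0.0523, 0.0, 0.0118], [0.0, 0.443, 0.0]]
[[-0.0577, -0.0, 0.0145], [0.0, 0.493, 0.0]]
[[-0.0609, -0.0, 0.0163], [0.0, 0.523, -0.0]]
```

>>> {"method": "arm_command", "body": {"moves": [[[-0.006,-0.002,0],[0,0.05,0],0.015],[[-0.014,-0.002,0.001],[0,0.115,0],0.015],[[-0.022,-0.002,0.002],[0,0.18,0],0.015],[[-0.03,-0.002,0.004],[0,0.25,0],0.015],[[-0.038,-0.002,0.006],[0,0.315,0],0.015]]}}

```text
time: 3.2
tool_pos: [0.5313, -0.0544, 0.2238]
tool_rot: [3.139, -0.312, 0.228]
contact_force: [13.3, 8.0, -5.6]
opening: 0.0296
grip_force: 15.0
```

```bash
sed -i 's/P=np.array(\[.5654,-.048/P=np.array([.5650,-.046/' h.py; python3 -c "
from h import *
rows(*[(t,.122) for t in (-.34,-.38,-.42,-.46,-.5,-.52)],base=(-.303,.122))"
```

```text
t 3.2 pos [ 0.5313 -0.0544  0.2238] open 0.0296 grip 15.0 F [13.3  8.  -5.6]
  th -0.284 r 0.1238 along -0.0006 tilt -0.312 q [-0.35  0.21  1.76  0.21  0.91  0.89]
[[-0.0045, 0.0, 0.0001], [0.0, 0.037, 0.0]]
[[-0.0094, 0.0, 0.0004], [0.0, 0.077, 0.0]]
[[-0.0142, -0.0, 0.0008], [-0.0, 0.117, -0.0]]
[[-0.0191, 0.0, 0.0015], [0.0, 0.157, 0.0]]
[[-0.0239, -0.0, 0.0024], [-0.0, 0.197, 0.0]]
[[-0.0263, 0.0, 0.0029], [-0.0, 0.217, 0.0]]
```

>>> {"method": "arm_command", "body": {"moves": [[[-0.003,-0.001,0],[0,0.03,0],0.015],[[-0.007,-0.001,0],[0,0.06,0],0.015],[[-0.011,-0.001,0.0005],[0,0.09,0],0.015],[[-0.015,-0.001,0.001],[0,0.12,0],0.015],[[-0.015,-0.001,0.001],[0,0.12,0],0.015]]}}

```text
time: 3.7
tool_pos: [0.5163, -0.0577, 0.2182]
tool_rot: [3.138, -0.427, 0.229]
contact_force: [0.5, -2.3, 3.4]
opening: 0.0297
grip_force: 15.0
```

```bash
python3 -c "
from h import *
rows((-.46,.122),(-.5,.122),(-.52,.122),base=(-.424,.122))"
```

```text
t 3.7 pos [ 0.5163 -0.0577  0.2182] open 0.0297 grip 15.0 F [ 0.5 -2.3  3.4]
  th -0.417 r 0.1238 along -0.0005 tilt -0.427 q [-0.41  0.15  1.9   0.36  0.77  0.71]
[[-0.0044, 0.0, 0.0001], [0.0, 0.036, -0.0]]
[[-0.0093, -0.0, 0.0004], [0.0, 0.076, 0.0]]
[[-0.0117, 0.0, 0.0006], [-0.0, 0.096, 0.0]]
```

>>> {"method": "arm_command", "body": {"moves": [[[-0.004,0,0],[0,0.03,0],0.015],[[-0.007,0,0],[0,0.055,0],0.015],[[-0.01,0,0.0005],[0,0.075,0],0.015],[[-0.012,0,0.0005],[0,0.08,0],0.015],[[-0.012,0,0.0005],[0,0.08,0],0.015]]}}

```text
time: 4.2
tool_pos: [0.5077, -0.0598, 0.214]
tool_rot: [3.139, -0.509, 0.228]
contact_force: [9.8, 4.8, 4.0]
opening: 0.0295
grip_force: 15.0
```

```bash
python3 -c "
from h import *
state()
im=robot.read_camera('scene'); u,v=proj('scene',P+[0,0,.07]).astype(int); c=im[v-50:v+50,u-60:u+60,::-1]
cv2.imwrite('pics/s2.png',cv2.resize(cv2.convertScaleAbs(c,alpha=1.6),None,fx=5,fy=5,interpolation=cv2.INTER_CUBIC)); print(u,v)
"
```

```text
t 4.2 pos [ 0.5077 -0.0598  0.214 ] open 0.0295 grip 15.0 F [9.8 4.8 4. ]
  th -0.496 r 0.1239 along -0.0006 tilt -0.509 q [-0.47  0.12  1.99  0.51  0.69  0.54]
282 174
```

View pics/s2.png

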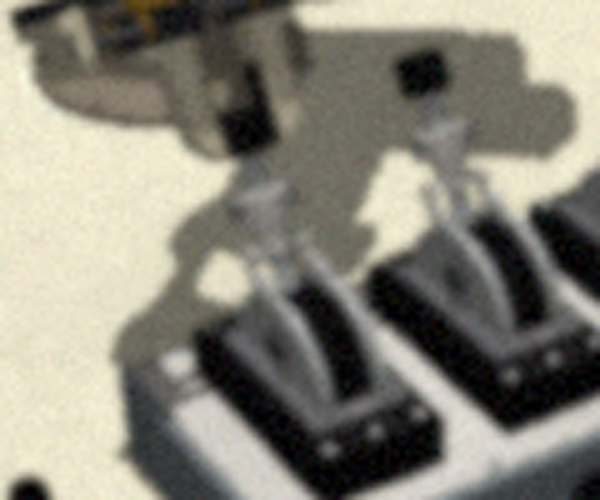

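The lever is at off. The picture matches lever c, with the ring at (265,200) and the knob at (245,130). Next I'll open, slide down the rod and grip the ring.

>>> {"method": "arm_command", "body": {"moves": [[[0.002,0,0],[0,0,0],0.055],[[0.003,0,0],[0,0,0],0.055],[[0.003,0,0],[0,0,0],0.055],[[0.003,0,0],[0,0,0],0.055],[[0.003,0,0.005],[0,0,0],0.055]]}}

```text
time: 4.75
tool_pos: [0.5097, -0.0582, 0.2081]
tool_rot: [3.141, -0.502, 0.229]
contact_force: [0.0, -0.6, -0.1]
opening: 0.0548
grip_force: 0.0
```

```bash
python3 -c "
from h import *
rows((-.49,.088))"
```

```text
t 4.75 pos [ 0.5097 -0.0582  0.2081] open 0.0548 grip 0.0 F [ 0.  -0.6 -0.1]
  th -0.502 r 0.1176 along 0.0005 tilt -0.502 q [-0.46  0.13  1.99  0.5   0.68  0.54]
[[0.0011, 0.0005, 0.0296], [-0.001, -0.012, 0.003]]
```

>>> {"method": "arm_command", "body": {"moves": [[[0.001,0,0.01],[0,-0.005,0],0.055],[[0.001,0,0.02],[0,-0.01,0],0.055],[[0.001,0,0.028],[0,-0.01,0],0.055],[[0.001,0,0.028],[0,-0.01,0],0.055],[[0.001,0,0.028],[0,-0.01,0],0.055]]}}

```text
time: 5.25
tool_pos: [0.5236, -0.0546, 0.1834]
tool_rot: [-3.141, -0.491, 0.229]
contact_force: [0.3, -0.1, 0.3]
opening: 0.0548
grip_force: 0.0
```

```bash
python3 -c "
from h import *
rows((-.49,.088))"
```

```text
t 5.25 pos [ 0.5236 -0.0546  0.1834] open 0.0548 grip 0.0 F [ 0.3 -0.1  0.3]
  th -0.494 r 0.0891 along 0.0009 tilt -0.491 q [-0.43  0.19  1.99  0.52  0.62  0.54]
[[0.0004, 0.0009, 0.0011], [-0.002, -0.001, 0.003]]
```

Gripping the ring.

>>> {"method": "arm_command", "body": {"moves": [[[0,0.001,0.001],[0,0,0],0.04],[[0,0.001,0.001],[0,0,0],0.03],[[0,0.001,0.001],[0,0,0],0.025],[[0,0.001,0.001],[0,0,0],0.02],[[0,0.001,0.001],[0,0,0],0.02]], "squeeze": 45}}

```text
time: 5.75
tool_pos: [0.5244, -0.0559, 0.1833]
tool_rot: [3.141, -0.492, 0.229]
contact_force: [-1.3, -1.0, 1.7]
opening: 0.0347
grip_force: 45.0
```

```bash
python3 -c "
from h import *
state()"
```

```text
t 5.75 pos [ 0.5244 -0.0559  0.1833] open 0.0347 grip 45.0 F [-1.3 -1.   1.7]
  th -0.490 r 0.0887 along -0.0005 tilt -0.492 q [-0.43  0.19  1.99  0.52  0.62  0.54]
```

>>> {"method": "arm_command", "body": {"moves": [[[0,0,-0.003],[0,0,0],0.02],[[0,0,-0.006],[0,0,0],0.02],[[0,0,-0.009],[0,0,0],0.02],[[0,0,-0.0115],[0,0,0],0.02],[[0,0,-0.0115],[0,0,0],0.02]]}}

```text
time: 6.25
tool_pos: [0.519, -0.0571, 0.1934]
tool_rot: [3.141, -0.492, 0.229]
contact_force: [3.8, 0.1, -5.5]
opening: 0.0348
grip_force: 45.0
```

```bash
python3 -c "
from h import *
state()
rows(*[(t,.0995) for t in (-.45,-.4,-.35,-.3,-.25,-.2,-.15,-.1)],base=(-.49,.0995))
im=robot.read_camera('scene'); u,v=proj('scene',P+[0,0,.07]).astype(int); c=im[v-50:v+50,u-60:u+60,::-1]
cv2.imwrite('pics/s3.png',cv2.resize(cv2.convertScaleAbs(c,alpha=1.6),None,fx=5,fy=5,interpolation=cv2.INTER_CUBIC))
"
```

```text
t 6.25 pos [ 0.519  -0.0571  0.1934] open 0.0348 grip 45.0 F [ 3.8  0.1 -5.5]
  th -0.491 r 0.1002 along -0.0005 tilt -0.492 q [-0.44  0.17  1.99  0.5   0.65  0.55]
t 6.25 pos [ 0.519  -0.0571  0.1934] open 0.0348 grip 45.0 F [ 3.8  0.1 -5.5]
  th -0.491 r 0.1002 along -0.0005 tilt -0.492 q [-0.44  0.17  1.99  0.5   0.65  0.55]
[[0.004, 0.0, 0.0001], [0.0, -0.04, -0.0]]
[[0.0089, -0.0, 0.0004], [0.0, -0.09, -0.0]]
[[0.0139, 0.0, 0.001], [-0.0, -0.14, 0.0]]
[[0.0188, 0.0, 0.0018], [0.0, -0.19, -0.0]]
[[0.0237, 0.0, 0.0029], [0.0, -0.24, -0.0]]
[[0.0285, -0.0, 0.0042], [-0.0, -0.29, -0.0]]
[[0.0332, -0.0, 0.0057], [0.0, -0.34, -0.0]]
[[0.0378, -0.0, 0.0075], [0.0, -0.39, -0.0]]
```

View pics/s3.png

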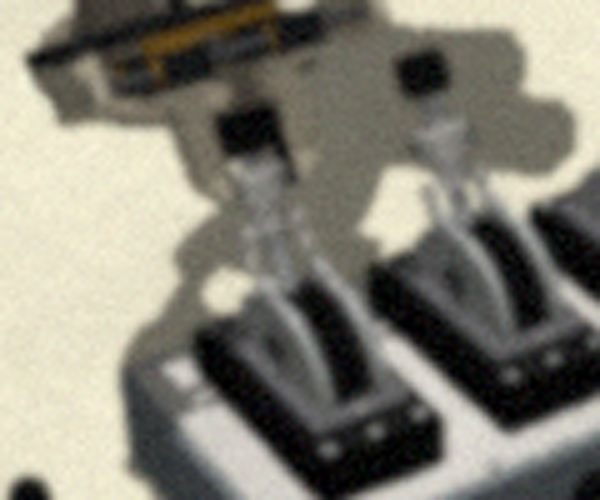

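The ring is visibly raised towards the knob (260,175), with about 6.7 N along the rod. Now I'll throw the lever.

>>> {"method": "arm_command", "body": {"moves": [[[0.004,0,0],[0,-0.04,0],0.02],[[0.009,0,0.0005],[0,-0.09,0],0.02],[[0.014,0,0.001],[0,-0.14,0],0.02],[[0.019,0,0.002],[0,-0.19,0],0.02],[[0.0237,0,0.003],[0,-0.24,0],0.02]]}}

```text
time: 6.8
tool_pos: [0.5402, -0.0522, 0.201]
tool_rot: [3.141, -0.248, 0.229]
contact_force: [0.8, -1.9, -7.5]
opening: 0.0352
grip_force: 45.0
```

```bash
python3 -c "
from h import *
rows(*[(t,.0995) for t in (-.2,-.15,-.1,-.05,0)],base=(-.25,.0995))"
```

```text
t 6.8 pos [ 0.5402 -0.0522  0.201 ] open 0.0352 grip 45.0 F [ 0.8 -1.9 -7.5]
  th -0.261 r 0.0994 along -0.0005 tilt -0.248 q [-0.31  0.28  1.73  0.16  0.93  0.95]
[[0.005, -0.0, 0.0001], [-0.0, -0.05, 0.0]]
[[0.0099, -0.0, 0.0005], [-0.0, -0.1, -0.0]]
[[0.0149, -0.0, 0.0011], [-0.0, -0.15, -0.0]]
[[0.0198, -0.0, 0.002], [-0.0, -0.2, 0.0]]
[[0.0246, -0.0, 0.0031], [-0.0, -0.25, 0.0]]
```

Past the tooth. I'll go on to upright, then lower the collar and carry on to on.

>>> {"method": "arm_command", "body": {"moves": [[[0.005,0,0],[0,-0.05,0],0.02],[[0.01,0,0.0005],[0,-0.1,0],0.02],[[0.015,0,0.001],[0,-0.15,0],0.02],[[0.02,0,0.002],[0,-0.2,0],0.02],[[0.0246,0,0.003],[0,-0.25,0],0.02]]}}

```text
time: 7.3
tool_pos: [0.5641, -0.0467, 0.204]
tool_rot: [-3.142, 0.003, 0.229]
contact_force: [0.5, -0.8, -6.2]
opening: 0.0347
grip_force: 45.0
```

>>> {"method": "arm_command", "body": {"moves": [[[0.002,0,0.002],[0,-0.02,0],0.02],[[0.004,0,0.005],[0,-0.04,0],0.02],[[0.006,0,0.008],[0,-0.06,0],0.02],[[0.008,0,0.011],[0,-0.08,0],0.02],[[0.009,0,0.0112],[0,-0.1,0],0.02]]}}

```text
time: 7.8
tool_pos: [0.5734, -0.0445, 0.1935]
tool_rot: [3.141, 0.1, 0.229]
contact_force: [0.1, -2.9, -3.8]
opening: 0.0348
grip_force: 45.0
```

```bash
python3 -c "
from h import *
rows(*[(t,.0885) for t in (.15,.2,.25,.3,.35,.4,.45,.5)],base=(.1,.0885))"
```

```text
t 7.8 pos [ 0.5734 -0.0445  0.1935] open 0.0348 grip 45.0 F [ 0.1 -2.9 -3.8]
  th 0.096 r 0.0889 along -0.0004 tilt 0.100 q [-0.19  0.52  1.34 -0.04  1.37  1.16]
[[0.0044, -0.0, 0.0001], [0.0, -0.05, 0.0]]
[[0.0088, -0.0, 0.0004], [0.0, -0.1, 0.0]]
[[0.0132, -0.0, 0.001], [-0.0, -0.15, 0.0]]
[[0.0176, -0.0, 0.0018], [0.0, -0.2, 0.0]]
[[0.0219, -0.0, 0.0028], [0.0, -0.25, 0.0]]
[[0.0262, -0.0, 0.004], [0.0, -0.3, 0.0]]
[[0.0303, 0.0, 0.0054], [-0.0, -0.35, 0.0]]
[[0.0345, -0.0, 0.007], [-0.0, -0.4, 0.0]]
```

>>> {"method": "arm_command", "body": {"moves": [[[0.0044,0,0],[0,-0.05,0],0.02],[[0.009,0,0.0005],[0,-0.1,0],0.02],[[0.013,0,0.001],[0,-0.15,0],0.02],[[0.0176,0,0.002],[0,-0.2,0],0.02],[[0.022,0,0.003],[0,-0.25,0],0.02]]}}

```text
time: 8.3
tool_pos: [0.5949, -0.0395, 0.1889]
tool_rot: [3.141, 0.35, 0.228]
contact_force: [0.6, -3.1, -4.0]
opening: 0.0348
grip_force: 45.0
```

```bash
python3 -c "
from h import *
rows(*[(t,.0885) for t in (.4,.45,.5,.52)],base=(.35,.0885))"
```

```text
t 8.3 pos [ 0.5949 -0.0395  0.1889] open 0.0348 grip 45.0 F [ 0.6 -3.1 -4. ]
  th 0.350 r 0.0893 along -0.0004 tilt 0.350 q [-0.13  0.72  1.04 -0.12  1.71  1.22]
[[0.0044, -0.0, 0.0001], [-0.0, -0.05, -0.0]]
[[0.0088, 0.0, 0.0004], [-0.0, -0.1, -0.0]]
[[0.0132, -0.0, 0.001], [0.0, -0.15, -0.0]]
[[0.015, -0.0, 0.0013], [0.0, -0.17, 0.0]]
```

>>> {"method": "arm_command", "body": {"moves": [[[0.0044,0,0],[0,-0.05,0],0.02],[[0.009,0,0.0005],[0,-0.1,0],0.02],[[0.0132,0,0.001],[0,-0.15,0],0.02],[[0.015,0,0.0015],[0,-0.17,0],0.02],[[0.015,0,0.0015],[0,-0.17,0],0.02]]}}

```text
time: 8.8
tool_pos: [0.607, -0.0367, 0.1818]
tool_rot: [3.141, 0.523, 0.228]
contact_force: [-5.1, -4.5, -0.3]
opening: 0.035
grip_force: 45.0
```

```bash
python3 -c "
from h import *
state()"
```

```text
t 8.8 pos [ 0.607  -0.0367  0.1818] open 0.035 grip 45.0 F [-5.1 -4.5 -0.3]
  th 0.511 r 0.0881 along -0.0004 tilt 0.523 q [-0.1   0.87  0.82 -0.17  1.94  1.22]
```

At the on stop, with about 6 N reaction. I'll release and withdraw along the rod.

>>> {"method": "arm_command", "body": {"moves": [[[-0.001,0,0],[0,0.01,0],0.055],[[-0.001,0,0],[0,0.02,0],0.055],[[-0.001,0,0],[0,0.02,0],0.055],[[-0.001,0,0],[0,0.02,0],0.055],[[-0.001,0,-0.01],[0,0.02,0],0.055]]}}

```text
time: 9.3
tool_pos: [0.6112, -0.0352, 0.1909]
tool_rot: [-3.141, 0.5, 0.229]
contact_force: [-0.1, 1.3, 0.7]
opening: 0.0549
grip_force: 0.0
```

>>> {"method": "arm_command", "body": {"moves": [[[0,0,-0.02],[0,0,0],0.055],[[0,0,-0.04],[0,0,0],0.055],[[0,0,-0.06],[0,0,0],0.055],[[0,0,-0.08],[0,0,0],0.055],[[0,0,-0.1],[0,0,0],0.055]]}}

```text
time: 9.8
tool_pos: [0.6584, -0.0242, 0.2804]
tool_rot: [-3.142, 0.497, 0.229]
contact_force: [0.2, 0.4, -0.2]
opening: 0.0552
grip_force: 0.0
```

```bash
python3 -c "
from h import *
state()
im=robot.read_camera('scene'); c=im[110:270,200:420,::-1]
cv2.imwrite('pics/s4.png',cv2.resize(cv2.convertScaleAbs(c,alpha=1.6),None,fx=3.6,fy=3.6,interpolation=cv2.INTER_CUBIC))
"
```

```text
t 9.8 pos [ 0.6584 -0.0242  0.2804] open 0.0552 grip 0.0 F [ 0.2  0.4 -0.2]
  th 0.500 r 0.1999 along 0.0003 tilt 0.497 q [-0.08  1.    0.29 -0.2   2.32  1.16]
```

View pics/s4.png

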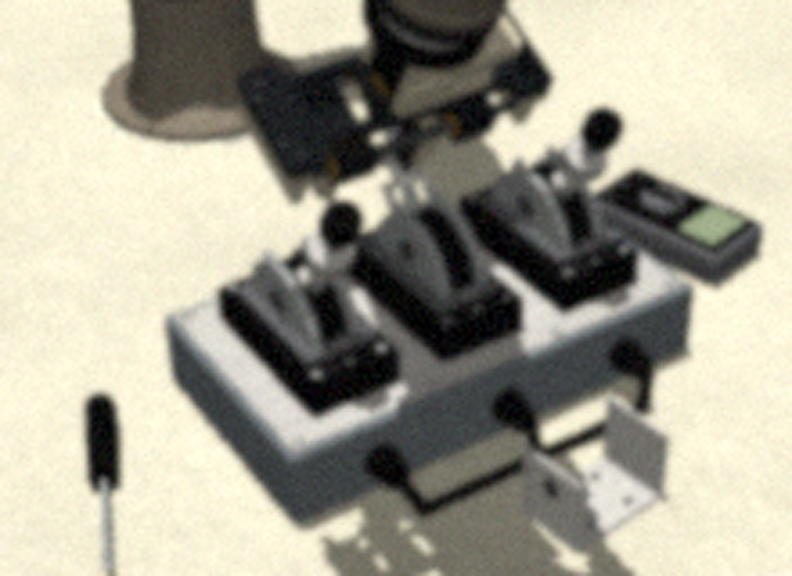

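Lever a (knob 342,222) now leans to on just like b (602,130), with its ring down. The bracket, screwdriver and multimeter are in place and the gripper is clear.

```bash
python3 -c "
from cell import robot
print(robot.hand_in())"
```

```text
the job is handed in; nothing more can be done
None
```

The tripped breaker (the right-hand one seen from the robot) was pulled to off, its collar lifted and the lever thrown fully on with the collar down, and the job was handed in at about 9.8 s; the on lever and the bench items looked untouched, while the off lever was hidden behind the gripper in the last picture but was never gripped.

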